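Refit the drill jig's dowel pin and hold its bush plate home

ROBOT

A 6-joint arm with a two-finger parallel gripper is mounted at the origin on a cart in front of the work surface, level with it; the furniture and walls round the work are solid. World frame = base frame: x ahead of the robot, y to its left, z up, the work surface at z = 0. Lengths are in mm, angles in rad, forces in N, time in s.
With the tool pointing down it reaches from about 350 to 975 mm from the base axis. Payload 17.4 kg.
Tool frame: the origin (TCP) lies midway between the tips of the shut fingers; the grasp point (between the pads) lies 19 mm behind it; z points along the fingers, y is the line along which they close (so a half turn about z gives the same grasp; the last joint's range is limited). The gripper opens to 85 mm and grips with 20 to 120 N. Pads are 22 mm wide; open, the fingers measure 114 mm over their backs; the gripper's body (76 mm by 85 mm) begins 54 mm behind the grasp point. The pads swing forward as they close: fully open they stand 13 mm farther back than shut.
Start: joints at [1.191, 0.116, 1.442, -0, 1.584, -0.038], TCP at [226.257, 635.956, 231.303] pointing down, gripper open.
Joint ranges: [-2.83, 2.83], [-0.83, 2.19], [0.07, 2.5], [-1.14, 4.28], [0.01, 3], [-2.97, 2.97]. Speed limits (rad/s): [1.89, 1.89, 2.22, 3.14, 3.14, 3.14].

INTERFACE

Orientations are given as [roll, pitch, yaw] about the fixed x, y, z axes, in that order (R = Rz(yaw) Ry(pitch) Rx(roll)).
In Python, from rig import read_state, snapshot, camera_params, finish_job gives the robot as it stands.
- The arm moves only by the tool play_rows, never from a script. Its argument "plan" is a list of rows, each an object of numbers: "x", "y", "z": the shift along the tool's x, y, z in mm; "ax", "ay", "az": the turn, a rotation vector about the tool's x, y, z in rad. In form: [{"x": .., "y": .., "z": .., "ax": .., "ay": .., "az": ..}, ...]. A call has exactly 5 rows; each row shifts and turns the commanded pose from where the row before left it, along the tool's axes as they then stand; what a row does not reach is not made up. A row lasts 1/12 s, in which the tool goes at most 41.7 mm and 7.16 degrees, less where a joint would pass 70% of its speed; a pose out of reach is approached as far as the arm can. A call with a gripper value outside its range is refused whole. "grip" is the finger opening in mm, from 0 to 85.4, set as the call begins (left out, the last holds). The fingers move at their own pace and stop on an object; "squeeze" is the grip in N (left out, the last holds). Time passes only in rows, so rows that do not move let the fingers close, or fill a call up. It gives the time, the measured TCP pose, the force, the opening and the grip force at its end, in the units of the state.
- read_state(): the state, without advancing time (a new reading comes with each control period).
- snapshot(name): name is "scene" or "top" or "wrist"; returns the picture (400x640x3 uint8, red, green, blue); there is no depth.
- camera_params(name): a dict with "camera_matrix" (3x3 intrinsics, pixels), "R" (3x3) and "t" (3): a world point X has camera coordinates R X + t. Camera axes: x right, y down, z forward; pixel columns grow to the right and rows downward; lengths in mm; the calibration is good to about 2 mm. A picture is of the moment at which its call begins: read the wrist's pose just before it. camera_params takes no time and is no camera call; for the wrist camera it gives the pose at the moment of the call.
- finish_job(): hands the job in; it is judged then, once.
The state is a dict: "time_s": time; "joint_pos": joint angles; "joint_vel": joint speeds; "tau": joint torques, N m; "ee_pos": TCP position; "tcp_rot": TCP orientation; "ft_force": force on the tool from outside, world axes, zero at the start; "moment": the same for the moment, N m; "grip_width": finger opening in mm; "grip_force": force on a finger pad.
Only numpy, scipy, OpenCV 4.12 (cv2) and the standard library are available. Lean on these libraries where they do the work, as an engineer would, in place of code of your own. Each camera call takes 0.05 s, during which the arm holds its last target. There are 200 camera calls.

TASK

The drill jig on the raised work platform holds a pine block ready for drilling, but the jig's left post has lost its dowel pin: take the longest of the three pins from the wooden stand, push it upright and fully home into the empty socket of that post and let go. Then lift the bush plate by its handle, bring it over the jig, slide it about until it drops over both pins, and press it down against the spring plungers until it sits flat on both posts. Finish while still holding the plate pressed fully down by its handle, and leave everything else where it is.

Things in the scene. Friction and masses are not known exactly. Their poses are not given: they have to be found in the camera images.
- jig: The drill jig, bolted to the top of a raised plywood platform, 210 mm above the bench: grey base plate 110 (x) x 196 (y) x 18 mm; two square steel posts, 26 x 26 mm, at y = +-70 mm, their tops 58 mm above that top. Between them a fixed pine block, 45 x 80 mm, 56 mm high. Origin: centre of the underside; y from the right-hand post to the left-hand one.
- jig_socket (a point): Centre of the mouth of the empty pin socket, in the top face of the jig's left-hand (+y) post, 58 mm above the platform: a vertical blind hole, 11 mm in diameter, 28 mm deep, its mouth countersunk 2.5 mm wide all round. A 44 mm dowel that is fully home stands 16 mm out of it. Axes: the jig's, z up.
- jig_fixed_pin (a point): Centre of the top of the dowel pin that is already fixed in the jig's right-hand (-y) post: 10 mm in diameter, standing 16 mm out of the post, its top 74 mm above the platform, the edge chamfered (2 mm wide, 2.5 mm high).
- jig_centre (a point): Point half-way between the posts, level with their tops (58 mm above the platform), axes the jig's. The bush plate belongs with the centre of its underside here, its y along the jig's y, either way round. Four spring plungers (8 mm noses at x = +-18, y = +-49.5 mm) stand 6 mm above the post tops; 0.43 N/mm each. The plate let go floats 3 to 5 mm above the posts; about 6 to 9 N more push it home.
- bush_plate: The bush plate: loose aluminium bar, 64 (x) x 184 (y) x 18 mm, about 0.45 kg, lying handle up on the platform. Origin: centre of the underside, y along it, z up. Hidden in its underside, 18 mm deep, mouths countersunk 2.5 mm: at y = +70 mm a round bore 11.6 mm in diameter, at y = -70 mm a slot 11.6 (x) x 14.1 mm (y). On top of each a round boss, 30 mm in diameter, 8 mm high; between them a black bridge handle.
- bush_plate_handle (a point): Centre of the bar of the bush plate's handle, 51 mm above the plate's underside (33 mm above its top face). The bar is 20 mm wide (plate's x), 86 mm long (plate's y), 14 mm high, and clear underneath but for its two feet at y = +-36 mm. Axes as the plate's.
- bush_plate_under (a point): Centre of the underside of the bush plate (same place and axes as the plate's origin).
- dowel_mid (a point): Centre (half-way up) of the loose dowel pin that is wanted: steel, 10 mm in diameter, 44 mm long, both ends chamfered 2 x 2.5 mm, z along it (up at the start), 0.03 kg. It stands in one of the three holes of the wooden pin stand, 30 mm above the stand's top, the longest of the three pins.
- short_pin_a_mid (a point): Centre of another steel pin, 10 mm in diameter, 34 mm long, in another hole of the stand (20 mm of it shows). To be left there.
- short_pin_b_mid (a point): Centre of the shortest steel pin, 10 mm in diameter, 26 mm long, in another hole of the stand (12 mm of it shows). To be left there.
- pin_stand: Wooden pin stand, 130 (x) x 46 (y) x 24 mm, fixed on the platform. Origin: centre of the underside. Three holes of 11 mm in diameter, 14 mm deep, in a row at x = -42, 0 and +42 mm; a pin may lean a little in its hole. Which pin stands in which hole varies.
- pliers: Pliers with red handles, 56 x 170 x 14 mm, lying at the left end of the platform. Bystander.
- marker_pen: Blue and white marker pen, 17 x 135 x 16 mm, lying along the front edge of the platform. Bystander.
- tape_measure: Yellow tape measure, 38 x 112 x 62 mm, behind the jig. Bystander.
- coupling: Short brown pipe coupling, 46 x 46 x 40 mm, standing behind and to the left of the jig. Bystander.
- red_screwdriver: Screwdriver with a red handle, 30 x 218 x 29 mm, lying along the back of the platform. Bystander.
- thread_tape: Roll of thread tape, 54 x 54 x 18 mm, lying at the front right corner. Bystander.
- dowel: The same dowel pin; origin at the centre of its lower end face.

How it is judged (in metres and radians):
On the way, in this order (a step that is already met when the one before it is completed fails the run):
1. the dowel pin is fully home and upright in the empty socket and has been let go (horizontal distance between dowel_mid and jig_socket below 0.003 m and z of dowel_mid in the frame of jig_socket below -0.004 m and angle between dowel_mid's own z axis and vertical below 0.08 rad and contact force between the fingers and dowel below 0.2 N), for 0.2 s.
2. the bush plate has dropped onto both pins (horizontal distance between dowel_mid and jig_socket below 0.003 m and z of dowel_mid in the frame of jig_socket below -0.004 m and angle between dowel_mid's own z axis and vertical below 0.08 rad and horizontal distance between bush_plate_under and jig_centre below 0.003 m and angle between the y axis of bush_plate_under and the y axis of jig_centre, either way round below 0.05 rad and angle between bush_plate_under's own z axis and vertical below 0.06 rad and z of bush_plate_under in the frame of jig_centre below 0.008 m), for 0.1 s.
At the end, for the whole second after the job is handed in: Dowel in the socket: within 3 mm of its axis, 2 mm of home, 0.08 rad of upright. Bush plate on both pins: centred within 3 mm, aligned within 0.05 rad, level within 0.06 rad, underside under 1.7 mm above the posts, held by the robot with over 3 N, at rest (horizontal distance between dowel_mid and jig_socket below 0.003 m and z of dowel_mid in the frame of jig_socket below -0.004 m and angle between dowel_mid's own z axis and vertical below 0.08 rad and horizontal distance between bush_plate_under and jig_centre below 0.003 m and angle between the y axis of bush_plate_under and the y axis of jig_centre, either way round below 0.05 rad and angle between bush_plate_under's own z axis and vertical below 0.06 rad and z of bush_plate_under in the frame of jig_centre below 0.0017 m and contact force between any of the fingers, the arm and bush_plate above 3 N and linear speed of bush_plate below 0.02 m/s); the arm keeps its last pose, push and grip.
It fails at once if a bystander or a spare pin is moved more than 3 cm (distance of any of pliers, tape_measure, coupling, red_screwdriver, thread_tape, marker_pen, short_pin_a_mid, short_pin_b_mid from where it was at the start of the episode above 0.03 m).
It also fails if it takes over 58 s, if anything falls off the work surface, if the arm or the gripper's body presses on something with over 40 N, if the wrist force passes 120 N, or if a joint passes its speed limit or range.

## Working session

There is one attempt and no reset: what is moved stays moved. The work goes in short steps, Python scripts to look and compute and a tool call to move; the robot and the scene stay as the last step left them, time stands still between calls to the robot, and variables do not carry over. Pictures are saved under pics/ and viewed, at most 10 in all, crops included, and the job is handed in when it is done.

Besides the shell and the picture viewer there is one more tool, called by a JSON object that holds its "fn" and its "kwargs", one argument or row to a line. play_rows: Moves the arm, as the interface text tells. Its arguments: {"type":"object","properties":{"plan":{"type":"array"},"grip":{"type":"number"},"squeeze":{"type":"number"}},"required":["plan"]}

```bash
mkdir -p pics; ls; python3 - <<'E'
from rig import *
import cv2,numpy as np
s=read_state();print(s)
for n in("scene","top"):
    p=camera_params(n);print(n,p)
    cv2.imwrite(f"pics/{n}0.png",snapshot(n)[:,:,::-1])
E
```

```text
pics
{'time_s': 0.0, 'joint_pos': array([ 1.19119968e+00,  1.16499854e-01,  1.44227346e+00,  1.39054120e-05,
        1.58401161e+00, -3.77976326e-02]), 'joint_vel': array([ 0.00012603, -0.00044616, -0.00054525,  0.00019342,  0.00091347,
        0.00106725]), 'tau': array([ 3.19622093e-03, -7.31995082e+01, -6.32503009e+01,  6.86041994e-05,
        6.36742145e-03,  3.09217876e-05]), 'ee_pos': array([226.17884972, 635.77055541, 230.54773917]), 'tcp_rot': array([-3.14040176e+00, -5.89487764e-05,  2.79979378e+00]), 'ft_force': array([-1.07778527, -0.96887042,  0.19817547]), 'moment': array([-0.00237638, -0.0288183 ,  0.00173999]), 'grip_force': 0.0, 'grip_width': 85.65317540130054}
scene {'camera_matrix': array([[469.29791005,   0.        , 312.38586413],
       [  0.        , 469.29791005, 192.34917861],
       [  0.        ,   0.        ,   1.        ]]), 'R': array([[-0.85776979, -0.51398426, -0.00715339],
       [-0.29124346,  0.49741855, -0.81716096],
       [ 0.4235661 , -0.69885261, -0.57636516]]), 't': array([ 626.86213214,  293.65447524, 1461.21102379])}
top {'camera_matrix': array([[415.27356343,   0.        , 319.58922908],
       [  0.        , 415.27356343, 194.88851432],
       [  0.        ,   0.        ,   1.        ]]), 'R': array([[-8.37113255e-02, -9.96489720e-01, -8.08005169e-04],
       [-9.74317741e-01,  8.20187844e-02, -2.09708987e-01],
       [ 2.09039122e-01, -1.67677635e-02, -9.77763513e-01]]), 't': array([ 260.9623057 ,  608.42947363, 1098.98073236])}
```

View pics/scene0.png

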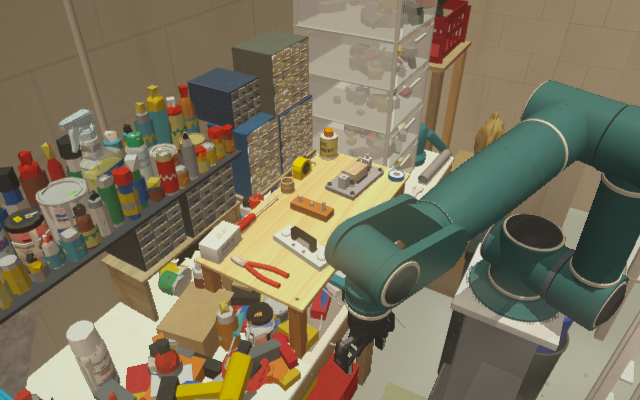

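View pics/top0.png

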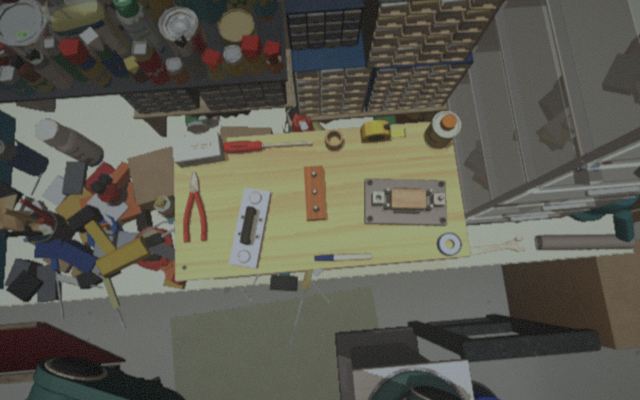

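The scene view shows the platform with the jig at the far end, the stand in the middle and the plate nearer the camera. In the top view the jig is at about (405,201), the stand at (316,193), the plate at (250,229), and the gripper sits in front, off the platform. I'll zoom in on this.

```bash
cat > h.py <<'E'
import numpy as np,cv2
from rig import *
def p2w(cam,uv,z,P=None):
    P=P or camera_params(cam);R,t,K=P["R"],P["t"],P["camera_matrix"]
    d=R.T@np.linalg.inv(K)@np.array([uv[0],uv[1],1.]);c=-R.T@t
    return c+d*(z-c[2])/d[2]
def w2p(cam,X,P=None):
    P=P or camera_params(cam);q=P["camera_matrix"]@(P["R"]@np.asarray(X,float)+P["t"]);return q[:2]/q[2]
E
python3 - <<'E'
from h import *
im=cv2.imread("pics/top0.png")
c=im[155:280,225:455]
cv2.imwrite("pics/top0c.png",cv2.resize(c,None,fx=3.4,fy=3.4,interpolation=cv2.INTER_CUBIC))
for n,uv,z in [("edgeFL",(178,278),210),("FR",(469,255),210),("BR",(455,120),210),("post L",(379,198),268),("fix",(440,200),284),("h0",(314,174),264),("h1",(315,191),254),("h2",(318,208),254),("plate boss1",(256,198),236),("boss2",(243,256),236)]:
    print(n,p2w("top",uv,z).round(0))
E
```

```text
edgeFL [426. 559. 210.]
FR [ 422. -129.  210.]
BR [ 762. -148.  210.]
post L [566.  77. 268.]
fix [547. -57. 284.]
h0 [636. 221. 264.]
h1 [598. 222. 254.]
h2 [557. 219. 254.]
plate boss1 [597. 363. 236.]
boss2 [463. 400. 236.]
```

View pics/top0c.png

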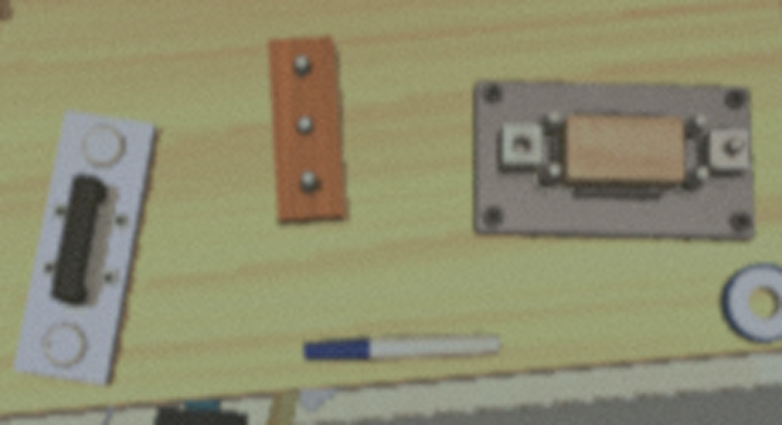

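The crop shows three pins in the stand along world x (crop 302,65 / 304,125 / 308,182), the plate turned by about 15° and the jig nearly aligned with y. I'll raise the arm, square it up and go over the stand for a close look.

{"fn": "play_rows", "kwargs": {
  "plan": [
    {"z": -40, "az": -0.068},
    {"z": -40, "az": -0.068},
    {"z": -40, "az": -0.068},
    {"z": -40, "az": -0.068},
    {"z": -40, "az": -0.068}
  ]
}}

```text
$.plan[0]: bad value
```

{"fn": "play_rows", "kwargs": {
  "plan": [
    {"x": -25, "y": -28},
    {"x": -25, "y": -28},
    {"x": -25, "y": -28},
    {"x": -25, "y": -28},
    {"x": -25, "y": -28}
  ]
}}

```text
$.plan[0]: bad value
```

{"fn": "play_rows", "kwargs": {
  "plan": [
    {"x": -25, "y": -28},
    {"x": -25, "y": -28},
    {"x": -25, "y": -28},
    {"x": -25, "y": -28},
    {"x": -25, "y": -28}
  ]
}}

```text
$.plan[0]: bad value
```

```bash
python3 - <<'E'
from h import *
s=read_state();print(s['ee_pos'],s['tcp_rot'],s['joint_pos'])
p=camera_params("wrist");print(p, -p["R"].T@p["t"])
for X in [(598,221,234),(556,10,268),(530,380,230)]: print(w2p("wrist",X,p))
E
```

```text
[226.19224468 635.78692219 230.61975402] [-3.14053186e+00 -4.65600290e-05  2.79978594e+00] [ 1.19119343e+00  1.16442905e-01  1.44221931e+00  6.44275529e-06
  1.58399224e+00 -3.77961334e-02]
{'camera_matrix': array([[303.04527366,   0.        , 318.76338196],
       [  0.        , 303.04527366, 202.89016389],
       [  0.        ,   0.        ,   1.        ]]), 'R': array([[ 3.36203624e-01,  9.41789129e-01, -6.00497359e-04],
       [ 9.06074067e-01, -3.23279862e-01,  2.72983362e-01],
       [ 2.56898634e-01, -9.23220908e-02, -9.62018567e-01]]), 't': array([-674.88378383,  -34.88525475,  378.58087483])} [161.25008887 659.2718882  373.31965891]
[ 37.7592029  730.75807699]
[-233.51045208  824.52571297]
[155.79536203 654.7466313 ]
```

{"fn": "play_rows", "kwargs": {
  "plan": [
    {"x": 0, "y": 0, "z": -40, "ax": 0, "ay": 0, "az": -0.068},
    {"x": 0, "y": 0, "z": -40, "ax": 0, "ay": 0, "az": -0.068},
    {"x": 0, "y": 0, "z": -40, "ax": 0, "ay": 0, "az": -0.068},
    {"x": 0, "y": 0, "z": -40, "ax": 0, "ay": 0, "az": -0.068},
    {"x": 0, "y": 0, "z": -40, "ax": 0, "ay": 0, "az": -0.068}
  ]
}}

```text
time_s: 0.52
ee_pos: [226.1, 635.5, 433.0]
tcp_rot: [-3.141, -0.0, -3.14]
ft_force: [-0.3, 1.2, 0.9]
grip_width: 84.9
grip_force: 0.0
```

{"fn": "play_rows", "kwargs": {
  "plan": [
    {"x": -25, "y": -28, "z": 0, "ax": 0, "ay": 0, "az": 0},
    {"x": -25, "y": -28, "z": 0, "ax": 0, "ay": 0, "az": 0},
    {"x": -25, "y": -28, "z": 0, "ax": 0, "ay": 0, "az": 0},
    {"x": -25, "y": -28, "z": 0, "ax": 0, "ay": 0, "az": 0},
    {"x": -25, "y": -28, "z": 0, "ax": 0, "ay": 0, "az": 0}
  ]
}}

```text
time_s: 0.93
ee_pos: [351.8, 494.3, 431.0]
tcp_rot: [-3.141, -0.0, 3.14]
ft_force: [-0.0, 0.7, 0.5]
grip_width: 85.5
grip_force: 0.0
```

{"fn": "play_rows", "kwargs": {
  "plan": [
    {"x": -25, "y": -28, "z": 0, "ax": 0, "ay": 0, "az": 0},
    {"x": -25, "y": -28, "z": 0, "ax": 0, "ay": 0, "az": 0},
    {"x": -25, "y": -28, "z": 0, "ax": 0, "ay": 0, "az": 0},
    {"x": -25, "y": -28, "z": 0, "ax": 0, "ay": 0, "az": 0},
    {"x": -25, "y": -28, "z": 0, "ax": 0, "ay": 0, "az": 0}
  ]
}}

```text
time_s: 1.35
ee_pos: [476.6, 353.9, 431.1]
tcp_rot: [-3.141, -0.0, 3.14]
ft_force: [0.3, 1.1, 0.4]
grip_width: 85.5
grip_force: 0.0
```

```bash
python3 - <<'E'
from h import *
s=read_state();print(s['ee_pos'],s['tcp_rot'],s['joint_pos'])
p=camera_params("wrist")
cv2.imwrite("pics/w1.png",snapshot("wrist")[:,:,::-1])
import pickle;pickle.dump(p,open("w1.pkl","wb"))
for X in [(598,221,234),(556,10,268),(530,380,230)]: print(w2p("wrist",X,p))
E
```

```text
[476.64818214 353.88306837 431.1161212 ] [-3.14147269e+00 -1.91820428e-04  3.13982355e+00] [ 5.95673963e-01 -4.36139271e-02  1.28448002e+00  9.21783815e-06
  1.90095263e+00 -9.73350285e-01]
[212.61521919 275.46090166]
[  7.58189693 257.38408282]
[340.46694996 222.68427404]
```

View pics/w1.png

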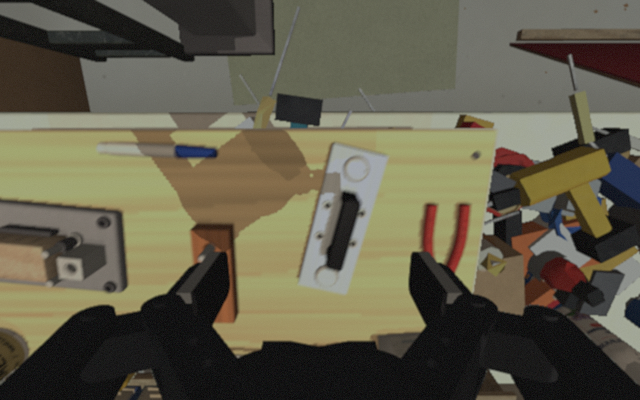

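The wrist view has +x downward and +y to the right; the plate is clear at (343,215), and the jig's left post is at (70,267). Next I'll move right above the stand.

{"fn": "play_rows", "kwargs": {
  "plan": [
    {"x": -24, "y": -28, "z": 0, "ax": 0, "ay": 0, "az": 0},
    {"x": -24, "y": -28, "z": 0, "ax": 0, "ay": 0, "az": 0},
    {"x": -24, "y": -28, "z": 0, "ax": 0, "ay": 0, "az": 0},
    {"x": -24, "y": -28, "z": 0, "ax": 0, "ay": 0, "az": 0},
    {"x": -24, "y": -28, "z": 0, "ax": 0, "ay": 0, "az": 0}
  ]
}}

```text
time_s: 1.82
ee_pos: [596.4, 213.7, 431.1]
tcp_rot: [-3.141, -0.0, 3.14]
ft_force: [-0.4, -0.3, 0.3]
grip_width: 85.4
grip_force: 0.0
```

```bash
python3 - <<'E'
from h import *
import pickle
s=read_state();print(s['ee_pos'],s['tcp_rot'],s['joint_pos'])
p=camera_params("wrist")
im=snapshot("wrist")[:,:,::-1].copy()
cv2.imwrite("pics/w2raw.png",im)
pickle.dump(p,open("w2.pkl","wb"))
L=im[90:290,90:440]
cv2.imwrite("pics/w2.png",cv2.resize(L,(800,457),interpolation=cv2.INTER_CUBIC))
E
```

```text
[596.36959486 213.74752659 431.06302695] [-3.14147080e+00 -3.18232018e-04  3.13980401e+00] [ 3.03898339e-01  4.32483302e-02  1.19771626e+00 -2.16037700e-05
  1.90096821e+00 -1.26511636e+00]
```

View pics/w2.png

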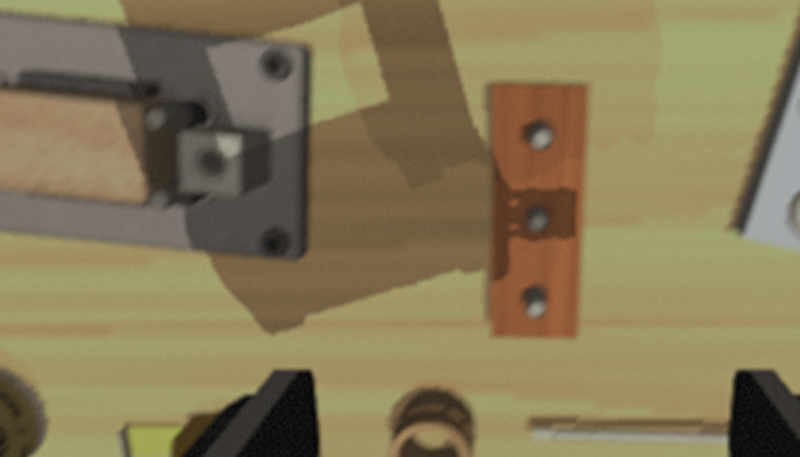

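The stand is at crop (488–588, 84–337), its pins at (540,134), (537,218) and (535,300), and the empty socket at (212,162). I'll fit these numerically.

```bash
python3 - <<'E'
from h import *
import pickle
p=pickle.load(open("w2.pkl","rb"));im=cv2.imread("pics/w2raw.png")
hsv=cv2.cvtColor(im,cv2.COLOR_BGR2HSV)
H,S,V=[hsv[:,:,i].astype(int) for i in range(3)]
# stand mask: reddish
m=((H<13)&(S>110)).astype(np.uint8);m[:,:290]=0;m[:,360:]=0
n,l,st,c=cv2.connectedComponentsWithStats(m);k=1+st[1:,4].argmax();cm=(l==k).astype(np.uint8)
cs=max(cv2.findContours(cm,cv2.RETR_EXTERNAL,cv2.CHAIN_APPROX_NONE)[0],key=len)
r=cv2.minAreaRect(cs);print(r)
for q in cv2.boxPoints(r): print(q,p2w("wrist",q,234,p).round(1),p2w("wrist",q,210,p).round(1))
x,y,w,h=cv2.boundingRect(cs)
pin=((S<95)).astype(np.uint8)
sub=np.zeros_like(pin);hull=cv2.fillConvexPoly(sub.copy(),cv2.convexHull(cs),1);hull=cv2.erode(hull,np.ones((3,3)))
pin&=hull
n,l,st,c=cv2.connectedComponentsWithStats(pin)
for i in range(1,n):
    if st[i,4]>15: print("pin",st[i],c[i].round(1))
big=cv2.resize(im[y-5:y+h+5,x-5:x+w+5],None,fx=4.5,fy=4.5,interpolation=cv2.INTER_CUBIC)
print(x,y,w,h)
cv2.imwrite("pics/stand.png",big)
c0=-p["R"].T@p["t"];print("cam",c0.round(0))
E
```

```text
((324.9384460449219, 181.60769653320312), (39.09355163574219, 108.99210357666016), 0.6902771592140198)
[304.73657 235.8643 ] [664.9 196.9 234. ] [674.6 195.7 210. ]
[306.04962 126.88011] [537.8 200.3 234. ] [538.5 199.3 210. ]
[345.14032 127.35109] [538.4 242.8 234. ] [539.2 244.9 210. ]
[343.82727 236.33528] [665.7 243.9 234. ] [675.4 246.  210. ]
pin [321 144  11  12  93] [326.1 149.2]
pin [321 180   9  11  82] [324.8 185.4]
pin [320 216   9  13  92] [323.9 222.1]
305 127 41 110
cam [527. 214. 574.]
```

View pics/stand.png

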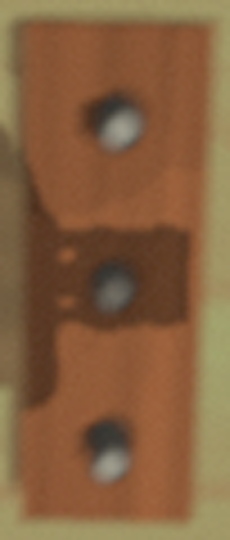

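```bash
python3 - <<'E'
from h import *
import pickle
p=pickle.load(open("w2.pkl","rb"))
for x,y in [(559,221.5),(601,221),(643,220.5)]:
    for h in (0,12,20,30): print(x,h,w2p("wrist",(x,y,234+h),p).round(1), ((w2p("wrist",(x,y,234+h),p)-[300,122])*4.5).round(0))
E
```

```text
559 0 [325.5 146.6] [115. 111.]
559 12 [325.7 147.6] [116. 115.]
559 20 [325.9 148.4] [117. 119.]
559 30 [326.1 149.4] [118. 123.]
601 0 [324.9 183.7] [112. 278.]
601 12 [325.1 186. ] [113. 288.]
601 20 [325.3 187.7] [114. 295.]
601 30 [325.5 189.8] [115. 305.]
643 0 [324.4 218.5] [110. 434.]
643 12 [324.6 221.9] [111. 450.]
643 20 [324.7 224.3] [111. 460.]
643 30 [324.9 227.4] [112. 474.]
```

{"fn": "play_rows", "kwargs": {
  "plan": [
    {"x": 7.5, "y": 1.6, "z": 26, "ax": 0, "ay": 0, "az": 0},
    {"x": 7.5, "y": 1.6, "z": 26, "ax": 0, "ay": 0, "az": 0},
    {"x": 7.5, "y": 1.6, "z": 26, "ax": 0, "ay": 0, "az": 0},
    {"x": 7.5, "y": 1.6, "z": 26, "ax": 0, "ay": 0, "az": 0},
    {"x": 7.5, "y": 1.6, "z": 26, "ax": 0, "ay": 0, "az": 0}
  ],
  "grip": 60
}}

```text
time_s: 2.28
ee_pos: [557.4, 223.4, 299.7]
tcp_rot: [-3.141, -0.001, 3.14]
ft_force: [0.5, 1.1, -0.2]
grip_width: 60.2
grip_force: 0.0
```

```bash
python3 - <<'E'
from h import *
import pickle
s=read_state();print(s['ee_pos'],s['tcp_rot'],s['grip_width'])
p=camera_params("wrist")
im=snapshot("wrist")[:,:,::-1].copy()
cv2.imwrite("pics/w3raw.png",im);pickle.dump(p,open("w3.pkl","wb"))
o=np.array([250,120]);f=4
cv2.imwrite("pics/w3.png",cv2.resize(im[120:270,250:400],None,fx=f,fy=f,interpolation=cv2.INTER_CUBIC))
for x,y in [(559,221.5),(601,221),(643,220.5)]:
    for h in (0,12,20,30): print(x,h,((w2p("wrist",(x,y,234+h),p)-o)*f).round(0))
E
```

```text
[557.43940243 223.35233609 299.65048918] [-3.14141855e+00 -5.01281394e-04  3.13957056e+00] 60.20984925916657
559 0 [264. 392.]
559 12 [263. 415.]
559 20 [263. 431.]
559 30 [262. 453.]
601 0 [263. 601.]
601 12 [262. 633.]
601 20 [262. 657.]
601 30 [261. 689.]
643 0 [261. 790.]
643 12 [261. 830.]
643 20 [260. 859.]
643 30 [260. 899.]
```

View pics/w3.png

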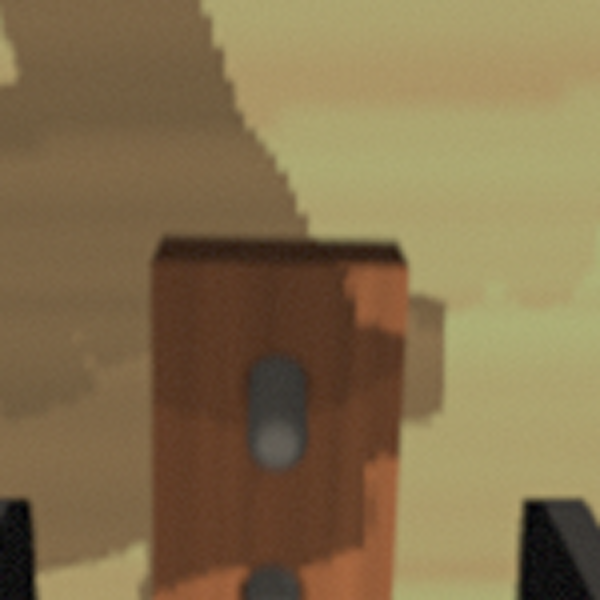

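It shows the near pin in full, base at (278,386) and top at (277,443). Those 57 px match 30 mm showing (61 expected, 39 for a 20 mm pin), so this is the longest, and the TCP is already centred on it. I'll descend and grip.

{"fn": "play_rows", "kwargs": {
  "plan": [
    {"x": 0, "y": 0, "z": 10.3, "ax": 0, "ay": 0, "az": 0},
    {"x": 0, "y": 0, "z": 10.3, "ax": 0, "ay": 0, "az": 0},
    {"x": 0, "y": 0, "z": 10.3, "ax": 0, "ay": 0, "az": 0},
    {"x": 0, "y": 0, "z": 10.3, "ax": 0, "ay": 0, "az": 0},
    {"x": 0, "y": 0, "z": 10.3, "ax": 0, "ay": 0, "az": 0}
  ],
  "grip": 40
}}

```text
time_s: 2.75
ee_pos: [558.5, 223.3, 249.4]
tcp_rot: [3.141, 0.001, 3.14]
ft_force: [1.1, 0.0, 0.8]
grip_width: 39.7
grip_force: 0.0
```

{"fn": "play_rows", "kwargs": {
  "plan": [
    {"x": 0, "y": 0, "z": 0, "ax": 0, "ay": 0, "az": 0},
    {"x": 0, "y": 0, "z": 0, "ax": 0, "ay": 0, "az": 0},
    {"x": 0, "y": 0, "z": 0, "ax": 0, "ay": 0, "az": 0},
    {"x": 0, "y": 0, "z": 0, "ax": 0, "ay": 0, "az": 0},
    {"x": 0, "y": 0, "z": 0, "ax": 0, "ay": 0, "az": 0}
  ],
  "grip": 0,
  "squeeze": 40
}}

```text
time_s: 3.17
ee_pos: [558.2, 223.4, 250.5]
tcp_rot: [3.141, 0.001, 3.14]
ft_force: [-0.2, -0.0, -0.3]
grip_width: 8.2
grip_force: 39.0
```

{"fn": "play_rows", "kwargs": {
  "plan": [
    {"x": 0, "y": 0, "z": 0, "ax": 0, "ay": 0, "az": 0},
    {"x": 0, "y": 0, "z": 0, "ax": 0, "ay": 0, "az": 0},
    {"x": 0, "y": 0, "z": 0, "ax": 0, "ay": 0, "az": 0},
    {"x": 0, "y": 0, "z": 0, "ax": 0, "ay": 0, "az": 0},
    {"x": 0, "y": 0, "z": 0, "ax": 0, "ay": 0, "az": 0}
  ]
}}

```text
time_s: 3.58
ee_pos: [558.1, 223.4, 250.1]
tcp_rot: [3.141, 0.0, 3.14]
ft_force: [0.6, 0.3, 2.3]
grip_width: 7.6
grip_force: 39.2
```

The opening is 7.6 mm on a 10 mm pin, so the pads are on the chamfer. I'll open, go lower and grip again.

{"fn": "play_rows", "kwargs": {
  "plan": [
    {"x": 0, "y": 0, "z": 0, "ax": 0, "ay": 0, "az": 0},
    {"x": 0, "y": 0, "z": 0, "ax": 0, "ay": 0, "az": 0},
    {"x": 0, "y": 0, "z": 3, "ax": 0, "ay": 0, "az": 0},
    {"x": 0, "y": 0, "z": 3, "ax": 0, "ay": 0, "az": 0},
    {"x": 0, "y": 0, "z": 3, "ax": 0, "ay": 0, "az": 0}
  ],
  "grip": 25
}}

```text
time_s: 4.0
ee_pos: [557.9, 223.3, 240.2]
tcp_rot: [-3.141, -0.0, 3.14]
ft_force: [0.4, 0.2, 0.2]
grip_width: 25.1
grip_force: 0.0
```

{"fn": "play_rows", "kwargs": {
  "plan": [
    {"x": 0, "y": 0, "z": 0, "ax": 0, "ay": 0, "az": 0},
    {"x": 0, "y": 0, "z": 0, "ax": 0, "ay": 0, "az": 0},
    {"x": 0, "y": 0, "z": 0, "ax": 0, "ay": 0, "az": 0},
    {"x": 0, "y": 0, "z": 0, "ax": 0, "ay": 0, "az": 0},
    {"x": 0, "y": 0, "z": 0, "ax": 0, "ay": 0, "az": 0}
  ],
  "grip": 0,
  "squeeze": 40
}}

```text
time_s: 4.42
ee_pos: [558.0, 223.4, 240.9]
tcp_rot: [3.142, 0.0, 3.14]
ft_force: [-0.1, 0.1, -0.1]
grip_width: 8.5
grip_force: 38.9
```

```bash
python3 - <<'E'
from h import *
s=read_state();print(s['ee_pos'],s['tcp_rot'],s['grip_width'],s['grip_force'],s['ft_force'])
# socket estimate from w2: crop(212,162) -> raw
import pickle
p=pickle.load(open("w2.pkl","rb"))
print(p2w("wrist",(90+212*.4375,90+162*.4375),268,p))
im=cv2.imread("pics/w2raw.png")
cv2.imwrite("pics/jig2.png",cv2.resize(im[90:215,90:240],None,fx=5,fy=5,interpolation=cv2.INTER_CUBIC))
E
```

```text
[558.03982712 223.36797531 240.90048232] [3.14158541e+00 8.42369980e-05 3.13982493e+00] 8.454519364298987 38.94269784693273 [-0.07513801  0.07916923 -0.11818949]
[569.65740768  76.78849666 268.        ]
```

{"fn": "play_rows", "kwargs": {
  "plan": [
    {"x": 0, "y": 0, "z": -5, "ax": 0, "ay": 0, "az": 0},
    {"x": 0, "y": 0, "z": -15, "ax": 0, "ay": 0, "az": 0},
    {"x": 0, "y": 0, "z": -20, "ax": 0, "ay": 0, "az": 0},
    {"x": 0, "y": 0, "z": -30, "ax": 0, "ay": 0, "az": 0},
    {"x": 0, "y": 0, "z": -30, "ax": 0, "ay": 0, "az": 0}
  ]
}}

```text
time_s: 4.83
ee_pos: [557.7, 223.2, 343.0]
tcp_rot: [-3.142, -0.0, 3.14]
ft_force: [0.4, -0.2, -0.2]
grip_width: 8.4
grip_force: 39.0
```

```bash
python3 - <<'E'
from h import *
import pickle
s=read_state();print(s['ee_pos'],s['tcp_rot'],s['grip_width'],s['grip_force'],s['ft_force'])
p=camera_params("wrist");im=snapshot("wrist")[:,:,::-1].copy()
cv2.imwrite("pics/w4raw.png",im);pickle.dump(p,open("w4.pkl","wb"))
t=np.array(s['ee_pos'])
for h in (20,0,-20,-40): print(h,w2p("wrist",t+[0,0,h],p).round(0))
a=cv2.resize(im[130:350,220:420],(400,440),interpolation=cv2.INTER_CUBIC)
b=cv2.imread("pics/w2raw.png");b=cv2.resize(b[110:200,100:190],(400,400),interpolation=cv2.INTER_CUBIC);b=np.vstack([b,np.zeros((40,400,3),np.uint8)])
cv2.imwrite("pics/w4.png",np.hstack([a,b]))
E
```

```text
[557.68990817 223.20538358 343.03327028] [-3.14150920e+00 -7.21409893e-05  3.13974894e+00] 8.392449144548943 38.97935393588696 [ 0.4388882  -0.17479965 -0.21716172]
20 [318. 276.]
0 [318. 256.]
-20 [318. 241.]
-40 [318. 229.]
```

View pics/w4.png

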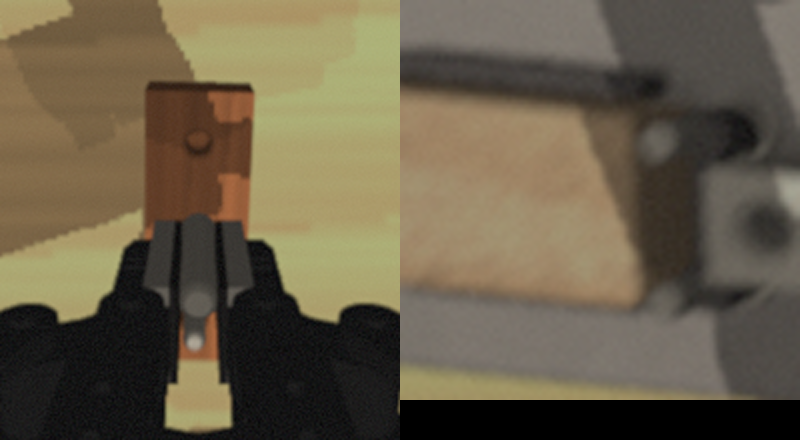

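The pin is held upright, its top at crop (198,302) and bottom near (197,215), with the emptied hole at (198,140). The right panel shows the socket at (768,228). Next I'll go above the socket.

{"fn": "play_rows", "kwargs": {
  "plan": [
    {"x": -2.4, "y": -29.3, "z": 0, "ax": 0, "ay": 0, "az": 0},
    {"x": -2.4, "y": -29.3, "z": 0, "ax": 0, "ay": 0, "az": 0},
    {"x": -2.4, "y": -29.3, "z": 0, "ax": 0, "ay": 0, "az": 0},
    {"x": -2.4, "y": -29.3, "z": 0, "ax": 0, "ay": 0, "az": 0},
    {"x": -2.4, "y": -29.3, "z": 0, "ax": 0, "ay": 0, "az": 0}
  ]
}}

```text
time_s: 5.3
ee_pos: [569.6, 75.5, 342.3]
tcp_rot: [3.142, 0.001, 3.14]
ft_force: [-0.1, 0.6, -0.3]
grip_width: 8.6
grip_force: 39.0
```

```bash
python3 - <<'E'
from h import *
import pickle
q=pickle.load(open("w4.pkl","rb"));print("hole",p2w("wrist",(319,200),234,q))
s=read_state();print(s['ee_pos'],s['tcp_rot'],s['grip_width'],s['ft_force'])
p=camera_params("wrist");im=snapshot("wrist")[:,:,::-1].copy()
cv2.imwrite("pics/w5raw.png",im);pickle.dump(p,open("w5.pkl","wb"))
t=np.array(s['ee_pos'])
print(w2p("wrist",(t[0],t[1],268),p))
a=cv2.resize(im[150:300,180:380],(800,600),interpolation=cv2.INTER_CUBIC)
cv2.imwrite("pics/w5.png",a)
E
```

```text
hole [557.58240347 223.61929644 234.        ]
[569.609457    75.5320385  342.30333331] [3.14151075e+00 1.40136307e-03 3.14006403e+00] 8.599149921040237 [-0.09021574  0.55576504 -0.30990769]
[318.52844696 212.21252251]
```

View pics/w5.png

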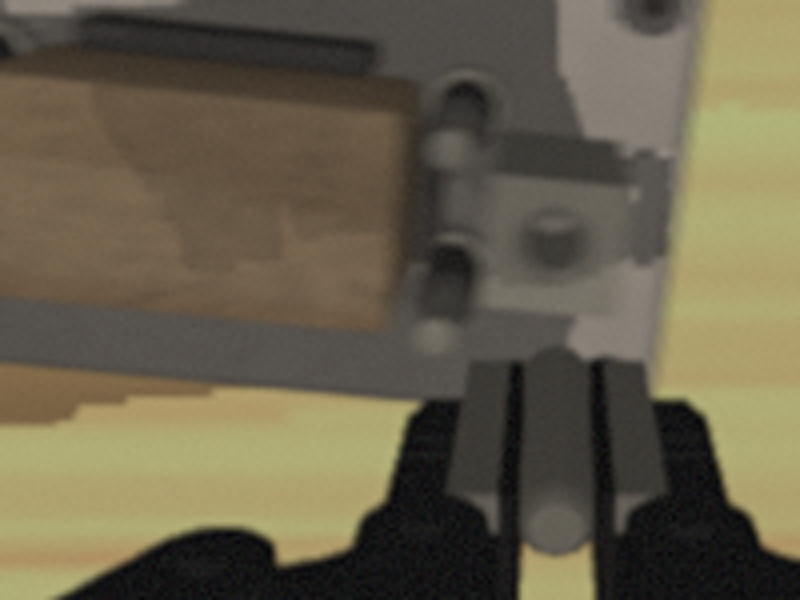

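The socket mouth is at crop (555,240), in line with the pin's column 555 and about 1.5 mm nearer the robot than the TCP. I'll correct x and descend.

{"fn": "play_rows", "kwargs": {
  "plan": [
    {"x": 0.5, "y": 0, "z": 10, "ax": 0, "ay": 0, "az": 0},
    {"x": 0.5, "y": 0, "z": 10, "ax": 0, "ay": 0, "az": 0},
    {"x": 0.5, "y": 0, "z": 10, "ax": 0, "ay": 0, "az": 0},
    {"x": 0, "y": 0, "z": 10, "ax": 0, "ay": 0, "az": 0},
    {"x": 0, "y": 0, "z": 8, "ax": 0, "ay": 0, "az": 0}
  ]
}}

```text
time_s: 5.77
ee_pos: [567.9, 77.7, 291.1]
tcp_rot: [-3.142, -0.001, 3.141]
ft_force: [-0.6, -0.5, -0.7]
grip_width: 8.6
grip_force: 39.1
```

{"fn": "play_rows", "kwargs": {
  "plan": [
    {"x": 0, "y": 0, "z": 2, "ax": 0, "ay": 0, "az": 0},
    {"x": 0, "y": 0, "z": 2, "ax": 0, "ay": 0, "az": 0},
    {"x": 0, "y": 0, "z": 2, "ax": 0, "ay": 0, "az": 0},
    {"x": 0, "y": 0, "z": 2, "ax": 0, "ay": 0, "az": 0},
    {"x": 0, "y": 0, "z": 2, "ax": 0, "ay": 0, "az": 0}
  ]
}}

```text
time_s: 6.18
ee_pos: [568.4, 76.9, 283.1]
tcp_rot: [3.142, 0.001, 3.14]
ft_force: [1.2, -0.2, 0.8]
grip_width: 8.5
grip_force: 39.1
```

{"fn": "play_rows", "kwargs": {
  "plan": [
    {"x": 0, "y": -0.5, "z": 1.5, "ax": 0, "ay": 0, "az": 0},
    {"x": 0, "y": -0.3, "z": 2, "ax": 0, "ay": 0, "az": 0},
    {"x": 0, "y": 0, "z": 2, "ax": 0, "ay": 0, "az": 0},
    {"x": 0, "y": 0, "z": 2, "ax": 0, "ay": 0, "az": 0},
    {"x": 0, "y": 0, "z": 2, "ax": 0, "ay": 0, "az": 0}
  ]
}}

```text
time_s: 6.6
ee_pos: [568.3, 76.2, 273.3]
tcp_rot: [3.141, 0.0, 3.14]
ft_force: [-1.3, 3.9, 1.7]
grip_width: 8.0
grip_force: 39.4
```

{"fn": "play_rows", "kwargs": {
  "plan": [
    {"x": 0, "y": 0.4, "z": 1, "ax": 0, "ay": 0, "az": 0},
    {"x": 0, "y": 0, "z": 1, "ax": 0, "ay": 0, "az": 0},
    {"x": 0, "y": 0, "z": 0, "ax": 0, "ay": 0, "az": 0},
    {"x": 0, "y": 0, "z": 0, "ax": 0, "ay": 0, "az": 0},
    {"x": 0, "y": 0, "z": 0, "ax": 0, "ay": 0, "az": 0}
  ]
}}

```text
time_s: 7.02
ee_pos: [568.3, 76.4, 271.2]
tcp_rot: [-3.141, -0.0, 3.14]
ft_force: [-0.3, -0.1, -0.6]
grip_width: 8.1
grip_force: 39.1
```

{"fn": "play_rows", "kwargs": {
  "plan": [
    {"x": 0, "y": 0, "z": 0, "ax": 0, "ay": 0, "az": 0},
    {"x": 0, "y": 0, "z": 0, "ax": 0, "ay": 0, "az": 0},
    {"x": 0, "y": 0, "z": 0, "ax": 0, "ay": 0, "az": 0},
    {"x": 0, "y": 0, "z": -10, "ax": 0, "ay": 0, "az": 0},
    {"x": 0, "y": 0, "z": -15, "ax": 0, "ay": 0, "az": 0}
  ],
  "grip": 25
}}

```text
time_s: 7.43
ee_pos: [567.9, 76.4, 296.1]
tcp_rot: [-3.141, -0.002, 3.14]
ft_force: [-0.4, -0.5, 0.4]
grip_width: 25.2
grip_force: 0.0
```

{"fn": "play_rows", "kwargs": {
  "plan": [
    {"x": 0, "y": 0, "z": -20, "ax": 0, "ay": 0, "az": 0},
    {"x": 0, "y": 0, "z": 0, "ax": 0, "ay": 0, "az": 0},
    {"x": 0, "y": 0, "z": 0, "ax": 0, "ay": 0, "az": 0},
    {"x": 0, "y": 0, "z": 0, "ax": 0, "ay": 0, "az": 0},
    {"x": 0, "y": 0, "z": 0, "ax": 0, "ay": 0, "az": 0}
  ],
  "grip": 0
}}

```text
time_s: 7.85
ee_pos: [568.2, 76.4, 316.0]
tcp_rot: [-3.142, -0.001, 3.14]
ft_force: [0.1, 0.2, -0.7]
grip_width: -0.3
grip_force: 0.0
```

```bash
python3 - <<'E'
from h import *
import pickle
s=read_state();print(s['ee_pos'],s['tcp_rot'],s['grip_width'],s['ft_force'])
p=camera_params("wrist");im=snapshot("wrist")[:,:,::-1].copy()
cv2.imwrite("pics/w6raw.png",im);pickle.dump(p,open("w6.pkl","wb"))
for z in (268,284,292,300): print(z,w2p("wrist",(568.4,76.6,z),p).round(1))
a=cv2.resize(im[150:300,220:420],(800,600),interpolation=cv2.INTER_CUBIC)
cv2.imwrite("pics/w6.png",a)
E
```

```text
[568.15658279  76.42994627 316.02474581] [-3.14153638e+00 -5.75345886e-04  3.13976910e+00] -0.2846183768363887 [ 0.09503616  0.17166857 -0.67372119]
268 [318.8 224.7]
284 [318.8 233.6]
292 [318.8 238.6]
300 [318.9 244. ]
```

View pics/w6.png

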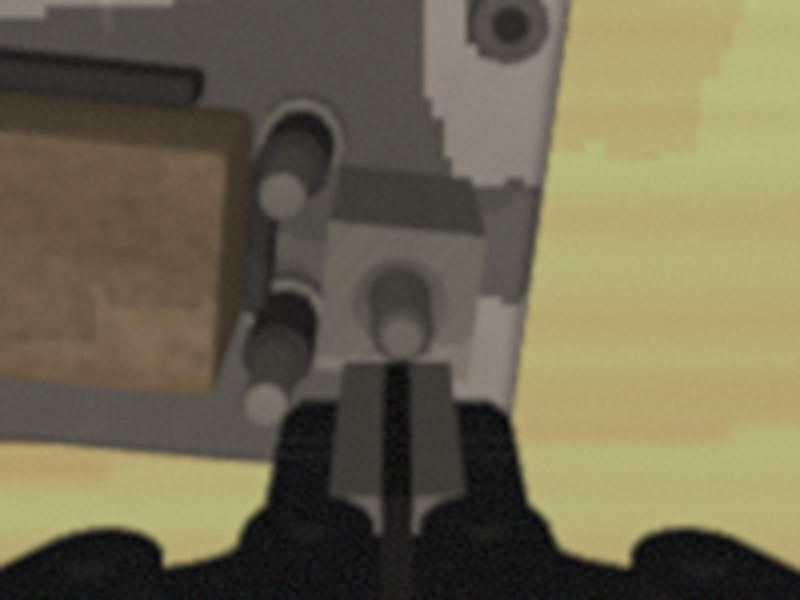

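The pin stands in the socket, its top at crop (402,335), which matches the home height of 284 to about 2 mm. I'll press it with the shut fingers to make sure.

{"fn": "play_rows", "kwargs": {
  "plan": [
    {"x": 0, "y": 0.5, "z": 8, "ax": 0, "ay": 0, "az": 0},
    {"x": 0, "y": 0, "z": 8, "ax": 0, "ay": 0, "az": 0},
    {"x": 0, "y": 0, "z": 6, "ax": 0, "ay": 0, "az": 0},
    {"x": 0, "y": 0, "z": 4, "ax": 0, "ay": 0, "az": 0},
    {"x": 0, "y": 0, "z": 2, "ax": 0, "ay": 0, "az": 0}
  ]
}}

```text
time_s: 8.32
ee_pos: [568.0, 76.9, 287.0]
tcp_rot: [-3.141, -0.001, 3.14]
ft_force: [0.3, 0.6, 0.4]
grip_width: 0.3
grip_force: 0.0
```

{"fn": "play_rows", "kwargs": {
  "plan": [
    {"x": 0, "y": 0, "z": 1, "ax": 0, "ay": 0, "az": 0},
    {"x": 0, "y": 0, "z": 1, "ax": 0, "ay": 0, "az": 0},
    {"x": 0, "y": 0, "z": 1, "ax": 0, "ay": 0, "az": 0},
    {"x": 0, "y": 0, "z": 0, "ax": 0, "ay": 0, "az": 0},
    {"x": 0, "y": 0, "z": 0, "ax": 0, "ay": 0, "az": 0}
  ]
}}

```text
time_s: 8.73
ee_pos: [568.3, 77.0, 285.5]
tcp_rot: [3.142, 0.0, 3.14]
ft_force: [-0.1, 0.4, 0.0]
grip_width: 0.5
grip_force: 0.0
```

There is no contact down to 285.5, so the pin is home. On to the plate; its position comes from w1.

```bash
python3 - <<'E'
from h import *
import pickle
p=pickle.load(open("w1.pkl","rb"))
a=p2w("wrist",(356.5,168),236,p);b=p2w("wrist",(327,275),236,p);h=p2w("wrist",(345,230),268,p)
print(a,b,(a+b)/2,np.hypot(*(a-b)[:2]),np.arctan2(*(b-a)[[1,0]]),h)
q=pickle.load(open("w6.pkl","rb"))
for z in(268,284): print("pin",p2w("wrist",(320.5,{268:223,284:233.75}[z]),z,q))
for i,(u,v) in enumerate([(400,294)]): pass
E
```

```text
[462.92519306 396.45342946 236.        ] [596.67092312 363.96528384 236.        ] [529.79805809 380.20935665 236.        ] 137.63502430604984 -0.2382944613531527 [524.83111897 382.16099025 268.        ]
pin [567.21063717  77.72404785 268.        ]
pin [568.53498698  77.62730209 284.        ]
```

{"fn": "play_rows", "kwargs": {
  "plan": [
    {"x": 0, "y": 0, "z": -25, "ax": 0, "ay": 0, "az": 0},
    {"x": 0, "y": 0, "z": -35, "ax": 0, "ay": 0, "az": 0},
    {"x": 0, "y": 20, "z": -35, "ax": 0, "ay": 0, "az": 0},
    {"x": 0, "y": 35, "z": 0, "ax": 0, "ay": 0, "az": 0},
    {"x": 0, "y": 35, "z": 0, "ax": 0, "ay": 0, "az": 0}
  ],
  "grip": 60
}}

```text
time_s: 9.15
ee_pos: [568.7, 167.5, 383.3]
tcp_rot: [3.141, 0.004, 3.138]
ft_force: [0.7, 0.1, -0.3]
grip_width: 59.1
grip_force: 0.0
```

{"fn": "play_rows", "kwargs": {
  "plan": [
    {"x": 7.7, "y": 36, "z": 0, "ax": 0, "ay": 0, "az": 0},
    {"x": 7.7, "y": 36, "z": 0, "ax": 0, "ay": 0, "az": 0},
    {"x": 7.7, "y": 36, "z": 0, "ax": 0, "ay": 0, "az": 0},
    {"x": 7.7, "y": 36, "z": 0, "ax": 0, "ay": 0, "az": 0},
    {"x": 7.7, "y": 36, "z": 0, "ax": 0, "ay": 0, "az": 0}
  ]
}}

```text
time_s: 9.57
ee_pos: [529.5, 348.7, 380.6]
tcp_rot: [3.141, 0.0, 3.14]
ft_force: [1.5, -0.4, 1.0]
grip_width: 60.1
grip_force: 0.0
```

{"fn": "play_rows", "kwargs": {
  "plan": [
    {"x": 0, "y": 33, "z": 0, "ax": 0, "ay": 0, "az": 0},
    {"x": 0, "y": 0, "z": 0, "ax": 0, "ay": 0, "az": 0.08},
    {"x": 0, "y": 0, "z": 0, "ax": 0, "ay": 0, "az": 0.08},
    {"x": 0, "y": 0, "z": 0, "ax": 0, "ay": 0, "az": 0.08},
    {"x": 0, "y": 0, "z": 0, "ax": 0, "ay": 0, "az": 0}
  ]
}}

```text
time_s: 9.98
ee_pos: [530.2, 380.3, 380.3]
tcp_rot: [-3.142, -0.0, 2.896]
ft_force: [1.0, 0.5, 0.0]
grip_width: 59.8
grip_force: 0.0
```

```bash
python3 - <<'E'
from h import *
import pickle
s=read_state();print(s['ee_pos'],s['tcp_rot'],s['grip_width'],s['ft_force'])
p=camera_params("wrist");im=snapshot("wrist")[:,:,::-1].copy()
cv2.imwrite("pics/w7raw.png",im);pickle.dump(p,open("w7.pkl","wb"))
cv2.imwrite("pics/w7.png",cv2.resize(im[60:360,180:460],(560,600),interpolation=cv2.INTER_CUBIC))
t=s['ee_pos']
for z in (228,236,261,268): print(z,w2p("wrist",(t[0],t[1],z),p).round(1))
E
```

```text
[530.24754439 380.31883008 380.30112506] [-3.14156837e+00 -3.45849034e-05  2.89630902e+00] 59.75348624219942 [0.95103552 0.45663423 0.02029552]
228 [318.5 188.7]
236 [318.5 190.6]
261 [318.5 197.2]
268 [318.5 199.2]
```

View pics/w7.png

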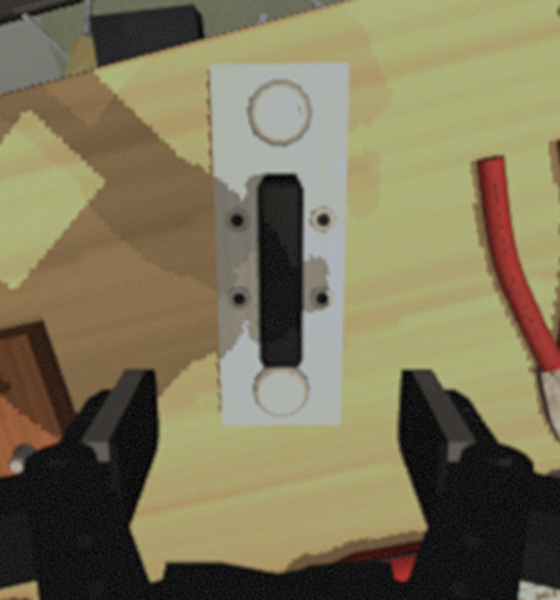

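The plate is aligned with the tool: bosses at crop (280,112) and (281,391), handle columns 258–302. That was my eleventh view, one over the limit of 10, so from here I will work from numbers only.

```bash
python3 - <<'E'
from h import *
import pickle
p=pickle.load(open("w7.pkl","rb"))
f=lambda u,v,z:p2w("wrist",(180+u/2,60+v/2),z,p)
a=f(280,112,236);b=f(281,391,236);m=(a+b)/2
print(a,b,m,np.hypot(*(a-b)[:2]),np.arctan2(*(b-a)[[1,0]]))
h1=f(280,178,268);h2=f(281,364,268);print(h1,h2,(h1+h2)/2,np.hypot(*(h1-h2)[:2]))
c=np.array([530.25,380.3]);R=np.array([[np.cos(2.896),np.sin(2.896)],[np.sin(2.896),-np.cos(2.896)]])
print("tool shift",R.T@(m[:2]-c))
# jig: fixed pin & left post in overhead
s=0
q=pickle.load(open("w5.pkl","rb"))
g=lambda u,v,z:p2w("wrist",(180+u/4,150+v/4),z,q)
e1=g(0,300,266);e2=g(385,330,266);print("jig y dir",np.arctan2(-(e2-e1)[0],(e2-e1)[1]))
E
```

```text
[462.88242298 398.66246683 236.        ] [597.71119846 365.44404685 236.        ] [530.29681072 382.05325684 236.        ] 138.86058520245254 -0.24156386230034563
[488.55441362 392.09211717 268.        ] [569.72387269 372.24068459 268.        ] [529.13914315 382.16640088 268.        ] 83.56171647727749
tool shift [0.38086542 1.71202872]
jig y dir -0.0862833068254888
```

{"fn": "play_rows", "kwargs": {
  "plan": [
    {"x": 0.4, "y": 1.7, "z": 25, "ax": 0, "ay": 0, "az": 0},
    {"x": 0, "y": 0, "z": 25, "ax": 0, "ay": 0, "az": 0},
    {"x": 0, "y": 0, "z": 25, "ax": 0, "ay": 0, "az": 0},
    {"x": 0, "y": 0, "z": 25, "ax": 0, "ay": 0, "az": 0},
    {"x": 0, "y": 0, "z": 20, "ax": 0, "ay": 0, "az": 0}
  ]
}}

```text
time_s: 10.45
ee_pos: [530.1, 381.4, 258.4]
tcp_rot: [-3.141, -0.001, 2.903]
ft_force: [0.0, 0.1, 0.1]
grip_width: 60.1
grip_force: 0.0
```

{"fn": "play_rows", "kwargs": {
  "plan": [
    {"x": 0, "y": 0, "z": 10, "ax": 0, "ay": 0, "az": 0},
    {"x": 0, "y": 0, "z": 9, "ax": 0, "ay": 0, "az": 0},
    {"x": 0, "y": 0, "z": 0, "ax": 0, "ay": 0, "az": 0},
    {"x": 0, "y": 0, "z": 0, "ax": 0, "ay": 0, "az": 0},
    {"x": 0, "y": 0, "z": 0, "ax": 0, "ay": 0, "az": 0}
  ]
}}

```text
time_s: 10.87
ee_pos: [530.7, 381.9, 242.9]
tcp_rot: [3.14, 0.001, 2.9]
ft_force: [-0.0, 0.3, 0.1]
grip_width: 59.9
grip_force: 0.0
```

{"fn": "play_rows", "kwargs": {
  "plan": [
    {"x": 0, "y": 0, "z": 0, "ax": 0, "ay": 0, "az": 0},
    {"x": 0, "y": 0, "z": 0, "ax": 0, "ay": 0, "az": 0},
    {"x": 0, "y": 0, "z": 0, "ax": 0, "ay": 0, "az": 0},
    {"x": 0, "y": 0, "z": 0, "ax": 0, "ay": 0, "az": 0},
    {"x": 0, "y": 0, "z": 0, "ax": 0, "ay": 0, "az": 0}
  ],
  "grip": 0,
  "squeeze": 80
}}

```text
time_s: 11.28
ee_pos: [530.4, 381.6, 242.0]
tcp_rot: [3.141, 0.0, 2.9]
ft_force: [-1.5, -4.1, 5.1]
grip_width: 18.9
grip_force: 78.9
```

{"fn": "play_rows", "kwargs": {
  "plan": [
    {"x": 0, "y": 0, "z": 0, "ax": 0, "ay": 0, "az": 0},
    {"x": 0, "y": 0, "z": 0, "ax": 0, "ay": 0, "az": 0},
    {"x": 0, "y": 0, "z": -3, "ax": 0, "ay": 0, "az": 0},
    {"x": 0, "y": 0, "z": -10, "ax": 0, "ay": 0, "az": 0},
    {"x": 0, "y": 0, "z": -15, "ax": 0, "ay": 0, "az": 0}
  ]
}}

```text
time_s: 11.7
ee_pos: [529.9, 381.5, 268.4]
tcp_rot: [-3.14, -0.002, 2.9]
ft_force: [0.4, -1.0, -5.0]
grip_width: 18.5
grip_force: 78.4
```

The plate is held (about 5 N). I'll refine the jig's angle from the stored pictures before carrying the plate over.

```bash
python3 - <<'E'
from h import *
import pickle
L=p2w("top",(378.5,197.4),268);F=p2w("top",(440.6,198.2),284)
d=L-F;print(L,F,np.hypot(*d[:2]),"ang",np.arctan2(d[0],d[1]))
im=cv2.imread("pics/top0.png");hsv=cv2.cvtColor(im,cv2.COLOR_BGR2HSV)
m=((hsv[:,:,1]<60)).astype(np.uint8);m[:170]=0;m[235:]=0;m[:,:345]=0;m[:,455:]=0
m=cv2.morphologyEx(m,cv2.MORPH_OPEN,np.ones((3,3)))
cs=max(cv2.findContours(m,cv2.RETR_EXTERNAL,cv2.CHAIN_APPROX_NONE)[0],key=cv2.contourArea)
r=cv2.minAreaRect(cs);print(r)
B=[p2w("top",q,228) for q in cv2.boxPoints(r)]
for i in range(4): e=B[(i+1)%4]-B[i];print(B[i].round(1),np.hypot(*e[:2]).round(1),np.arctan2(e[0],e[1]).round(4))
print(sum(B)/4)
# wrist w5/w2 lines: long edges
for n in("w2","w5","w6"):
    p=pickle.load(open(n+".pkl","rb"));g=cv2.imread(f"pics/{n}raw.png",0);g=cv2.GaussianBlur(g,(3,3),0)
    for l in cv2.HoughLinesP(cv2.Canny(g,25,70),1,np.pi/720,25,minLineLength=55,maxLineGap=5)[:,0]:
        ang=(l[3]-l[1])/(l[2]-l[0]+1e-9)
        if abs(ang)<.2 and l[0]<260 and l[1]<270:
            a=p2w("wrist",l[:2],228,p);b=p2w("wrist",l[2:],228,p);e=b-a;print(n,l,np.hypot(*e[:2]).round(0),np.arctan2(e[0],e[1]).round(3),a[:2].round(0))
E
```

```text
[567.43922618  78.14941232 268.        ] [550.72353328 -58.73464483 284.        ] 137.90090460907325 ang 0.12151407074453241
((405.12109375, 201.7935028076172), (82.8148193359375, 45.336578369140625), 1.3322197198867798)
[515.6 114.9 228. ] 110.7 1.6997
[625.4 100.7 228. ] 200.1 -3.0336
[603.8 -98.2 228. ] 110.7 -1.4003
[494.7 -79.4 228. ] 195.5 0.1074
[559.89541324   9.47491827 228.        ]
w2 [ 34  14 190  14] 157.0 0.003 [427. -72.]
w2 [253  14 310  13] 57.0 -0.013 [427. 148.]
w2 [ 67 189 164 199] 112.0 0.111 [608. -81.]
w2 [149 100 206 105] 61.0 0.087 [509.  31.]
w2 [ 81 128 140 134] 65.0 0.103 [538. -49.]
w2 [101 173 156 178] 63.0 0.096 [589. -37.]
w5 [251  14 486  14] 176.0 0.002 [427.  25.]
w5 [180 117 353 136] 142.0 0.109 [501. -37.]
w5 [135 236 239 246] 94.0 0.108 [605. -92.]
w5 [183 168 280 179] 83.0 0.118 [542. -40.]
w5 [184 121 271 130] 71.0 0.103 [504. -34.]
w6 [146   5 243   4] 65.0 -0.006 [427. -38.]
w6 [223 260 287 266] 54.0 0.107 [614.  -4.]
w6 [165 177 275 189] 85.0 0.115 [543. -42.]
w6 [ 85   4 167   4] 55.0 0.003 [426. -79.]
w6 [212 172 268 177] 43.0 0.094 [540.  -5.]
w6 [201 163 267 170] 50.0 0.11 [533. -13.]
w6 [116 250 180 256] 53.0 0.107 [605. -91.]
w6 [  0 133  55 133] 41.0 0.003 [ 510. -160.]
```

{"fn": "play_rows", "kwargs": {
  "plan": [
    {"x": 0, "y": 0, "z": -30, "ax": 0, "ay": 0, "az": 0},
    {"x": 0, "y": 0, "z": -30, "ax": 0, "ay": 0, "az": 0},
    {"x": 0, "y": 0, "z": -30, "ax": 0, "ay": 0, "az": 0},
    {"x": 0, "y": 0, "z": -20, "ax": 0, "ay": 0, "az": 0},
    {"x": 0, "y": 0, "z": 0, "ax": 0, "ay": 0, "az": 0}
  ]
}}

```text
time_s: 12.12
ee_pos: [530.6, 382.0, 385.7]
tcp_rot: [3.136, 0.005, 2.9]
ft_force: [-0.3, 0.7, -3.7]
grip_width: 18.5
grip_force: 79.0
```

{"fn": "play_rows", "kwargs": {
  "plan": [
    {"x": -11.9, "y": -35.7, "z": 0, "ax": 0, "ay": 0, "az": 0},
    {"x": -11.9, "y": -35.7, "z": 0, "ax": 0, "ay": 0, "az": 0},
    {"x": -11.9, "y": -35.7, "z": 0, "ax": 0, "ay": 0, "az": 0},
    {"x": -11.9, "y": -35.7, "z": 0, "ax": 0, "ay": 0, "az": 0},
    {"x": -11.9, "y": -35.7, "z": 0, "ax": 0, "ay": 0, "az": 0}
  ]
}}

```text
time_s: 12.53
ee_pos: [544.9, 192.6, 378.3]
tcp_rot: [-3.141, -0.001, 2.9]
ft_force: [0.6, -1.5, -5.5]
grip_width: 18.7
grip_force: 79.6
```

{"fn": "play_rows", "kwargs": {
  "plan": [
    {"x": -11.9, "y": -35.7, "z": 0, "ax": 0, "ay": 0, "az": 0},
    {"x": -11.9, "y": -35.7, "z": 0, "ax": 0, "ay": 0, "az": 0},
    {"x": -11.9, "y": -35.7, "z": 0, "ax": 0, "ay": 0, "az": 0},
    {"x": -11.9, "y": -35.7, "z": 0, "ax": 0, "ay": 0, "az": 0},
    {"x": -11.9, "y": -35.7, "z": 0, "ax": 0, "ay": 0, "az": 0}
  ]
}}

```text
time_s: 12.95
ee_pos: [560.0, 4.9, 378.4]
tcp_rot: [-3.141, -0.001, 2.9]
ft_force: [0.7, 0.9, -4.7]
grip_width: 18.8
grip_force: 79.6
```

{"fn": "play_rows", "kwargs": {
  "plan": [
    {"x": 0, "y": 0, "z": 0, "ax": 0, "ay": 0, "az": 0.1},
    {"x": 0, "y": 0, "z": 0, "ax": 0, "ay": 0, "az": 0.1},
    {"x": 0, "y": 0, "z": 0, "ax": 0, "ay": 0, "az": 0.1},
    {"x": 0, "y": 0, "z": 0, "ax": 0, "ay": 0, "az": 0.1},
    {"x": 0, "y": 0, "z": 0, "ax": 0, "ay": 0, "az": 0.1}
  ]
}}

```text
time_s: 13.37
ee_pos: [560.2, 6.5, 378.3]
tcp_rot: [-3.141, -0.001, 2.395]
ft_force: [-0.5, 0.1, -5.3]
grip_width: 18.5
grip_force: 80.2
```

{"fn": "play_rows", "kwargs": {
  "plan": [
    {"x": 0, "y": 0, "z": 0, "ax": 0, "ay": 0, "az": 0.1},
    {"x": 0, "y": 0, "z": 0, "ax": 0, "ay": 0, "az": 0.1},
    {"x": 0, "y": 0, "z": 0, "ax": 0, "ay": 0, "az": 0.1},
    {"x": 0, "y": 0, "z": 0, "ax": 0, "ay": 0, "az": 0.1},
    {"x": 0, "y": 0, "z": 0, "ax": 0, "ay": 0, "az": 0.1}
  ]
}}

```text
time_s: 13.78
ee_pos: [560.2, 6.7, 378.2]
tcp_rot: [-3.14, -0.0, 1.895]
ft_force: [0.5, -0.1, -4.2]
grip_width: 18.7
grip_force: 80.2
```

{"fn": "play_rows", "kwargs": {
  "plan": [
    {"x": 0, "y": 0, "z": 0, "ax": 0, "ay": 0, "az": 0.1},
    {"x": 0, "y": 0, "z": 0, "ax": 0, "ay": 0, "az": 0.1},
    {"x": 0, "y": 0, "z": 0, "ax": 0, "ay": 0, "az": 0.1},
    {"x": 0, "y": 0, "z": 0, "ax": 0, "ay": 0, "az": 0.1},
    {"x": 0, "y": 0, "z": 0, "ax": 0, "ay": 0, "az": 0.036}
  ]
}}

```text
time_s: 14.2
ee_pos: [560.2, 6.7, 378.3]
tcp_rot: [-3.14, 0.0, 1.458]
ft_force: [0.1, -0.4, -4.2]
grip_width: 18.7
grip_force: 80.2
```

```bash
python3 - <<'E'
from h import *
import pickle
s=read_state();print(s['ee_pos'],s['tcp_rot'],s['joint_pos'],s['grip_width'],s['ft_force'])
p=camera_params("wrist");im=snapshot("wrist")[:,:,::-1].copy()
cv2.imwrite("pics/w8raw.png",im);pickle.dump(p,open("w8.pkl","wb"))
t=s['ee_pos'];u=t[2]-32
for n,(a,h) in {"boss+":(70,26),"boss-":(-70,26),"end+":(92,18),"end-":(-92,18)}.items():
    y=s['tcp_rot'][2];print(n,w2p("wrist",(t[0]+a*np.cos(y),t[1]+a*np.sin(y),u+h),p).round(1))
g=cv2.GaussianBlur(cv2.cvtColor(im,cv2.COLOR_BGR2GRAY),(3,3),0)
c=cv2.HoughCircles(g,cv2.HOUGH_GRADIENT,1,20,param1=60,param2=18,minRadius=8,maxRadius=35)
print(c)
col=g[:,285:350].mean(1);print([(i,int(v)) for i,v in enumerate(col) if i%6==0])
E
```

```text
[560.24693563   6.68307815 378.25626676] [-3.14039564e+00  5.43596606e-05  1.45775856e+00] [-3.36209954e-02 -1.33276344e-01  1.45385124e+00  4.20986407e-05
  1.82221532e+00  7.94272481e-02] 18.682749195212565 [ 0.1363948  -0.40814483 -4.21744992]
boss+ [318.3 115.7]
boss- [318.6 359.5]
end+ [318.3  67.8]
end- [318.7 378. ]
[[[318.5 117.5  29.7]
  [475.5 263.5  32.2]
  [532.5 305.5  30. ]
  [575.5 202.5  28.9]
  [595.5 107.5  34.4]
  [229.5 282.5  23. ]
  [576.5  45.5  26.7]
  [578.5 230.5  24.5]
  [574.5 158.5  34.4]
  [545.5 237.5  34.4]
  [616.5 291.5  26.6]
  [ 48.5 170.5  33.3]
  [607.5 200.5  30. ]
  [ 73.5 299.5  28.8]
  [570.5 112.5  24.3]
  [610.5 248.5  21. ]
  [549.5 154.5  33.3]
  [603.5 164.5  28.9]
  [583.5 274.5  21. ]
  [356.5 212.5  11.1]
  [  5.5 223.5  26.6]
  [507.5 298.5  26.6]
  [633.5 164.5  26.6]
  [625.5  61.5  28.9]
  [130.5 250.5  28.8]
  [624.5 211.5  21. ]
  [100.5 279.5  27.5]
  [554.5 269.5  14.4]
  [432.5 350.5  21.6]
  [532.5 142.5  12.5]
  [ 57.5 215.5  26.6]
  [488.5 122.5  15.5]
  [572.5  66.5  13. ]
  [489.5 102.5  16.2]
  [483.5   2.5  16.9]
  [27
[... 156 characters left out ...]
92), (30, 193), (36, 193), (42, 193), (48, 193), (54, 193), (60, 193), (66, 194), (72, 211), (78, 211), (84, 206), (90, 198), (96, 204), (102, 205), (108, 205), (114, 205), (120, 204), (126, 203), (132, 200), (138, 195), (144, 183), (150, 210), (156, 210), (162, 210), (168, 211), (174, 118), (180, 104), (186, 90), (192, 82), (198, 82), (204, 75), (210, 54), (216, 53), (222, 57), (228, 58), (234, 57), (240, 46), (246, 37), (252, 34), (258, 33), (264, 31), (270, 30), (276, 36), (282, 30), (288, 23), (294, 23), (300, 23), (306, 23), (312, 23), (318, 30), (324, 50), (330, 53), (336, 54), (342, 32), (348, 22), (354, 22), (360, 22), (366, 22), (372, 22), (378, 22), (384, 23), (390, 22), (396, 22)]
```

The boss circle at (318.5,117.5) shows the plate is about 0.9 mm back along tool x. I'll correct that and descend.

{"fn": "play_rows", "kwargs": {
  "plan": [
    {"x": 1.5, "y": 0.5, "z": 14, "ax": 0, "ay": 0, "az": -0.006},
    {"x": 0, "y": 0, "z": 14, "ax": 0, "ay": 0, "az": 0},
    {"x": 0, "y": 0, "z": 14, "ax": 0, "ay": 0, "az": 0},
    {"x": 0, "y": 0, "z": 10, "ax": 0, "ay": 0, "az": 0},
    {"x": 0, "y": 0, "z": 6, "ax": 0, "ay": 0, "az": 0}
  ]
}}

```text
time_s: 14.67
ee_pos: [560.6, 8.1, 318.5]
tcp_rot: [-3.139, 0.0, 1.47]
ft_force: [-0.8, 0.7, -4.8]
grip_width: 18.3
grip_force: 80.0
```

{"fn": "play_rows", "kwargs": {
  "plan": [
    {"x": 0, "y": 0, "z": 1.5, "ax": 0, "ay": 0, "az": 0},
    {"x": 0, "y": 0, "z": 1.5, "ax": 0, "ay": 0, "az": 0},
    {"x": 0, "y": 0, "z": 1, "ax": 0, "ay": 0, "az": 0},
    {"x": 0, "y": 0, "z": 1, "ax": 0, "ay": 0, "az": 0},
    {"x": 0, "y": 0, "z": 1, "ax": 0, "ay": 0, "az": 0}
  ]
}}

```text
time_s: 15.08
ee_pos: [561.2, 8.1, 315.8]
tcp_rot: [3.141, -0.0, 1.47]
ft_force: [0.3, 0.3, -4.6]
grip_width: 18.5
grip_force: 80.0
```

{"fn": "play_rows", "kwargs": {
  "plan": [
    {"x": 0, "y": 0, "z": 1, "ax": 0, "ay": 0, "az": 0},
    {"x": 0, "y": 0, "z": 1, "ax": 0, "ay": 0, "az": 0},
    {"x": 0, "y": 0, "z": 1, "ax": 0, "ay": 0, "az": 0},
    {"x": 0, "y": 0, "z": 1, "ax": 0, "ay": 0, "az": 0},
    {"x": 0, "y": 0, "z": 0, "ax": 0, "ay": 0, "az": 0}
  ]
}}

```text
time_s: 15.5
ee_pos: [561.0, 8.1, 311.1]
tcp_rot: [-3.141, 0.0, 1.47]
ft_force: [0.1, 0.3, -4.6]
grip_width: 18.4
grip_force: 80.2
```

{"fn": "play_rows", "kwargs": {
  "plan": [
    {"x": 0, "y": 0, "z": 1.2, "ax": 0, "ay": 0, "az": 0},
    {"x": 0, "y": 0, "z": 1.2, "ax": 0, "ay": 0, "az": 0},
    {"x": 0, "y": 0, "z": 1.2, "ax": 0, "ay": 0, "az": 0},
    {"x": 0, "y": 0, "z": 1.2, "ax": 0, "ay": 0, "az": 0},
    {"x": 0, "y": 0, "z": 0, "ax": 0, "ay": 0, "az": 0}
  ]
}}

```text
time_s: 15.92
ee_pos: [561.0, 8.1, 306.1]
tcp_rot: [-3.141, 0.0, 1.47]
ft_force: [-0.1, -0.1, -5.7]
grip_width: 18.3
grip_force: 80.2
```

{"fn": "play_rows", "kwargs": {
  "plan": [
    {"x": 0, "y": 0, "z": 1, "ax": 0, "ay": 0, "az": 0},
    {"x": 0, "y": 0, "z": 1, "ax": 0, "ay": 0, "az": 0},
    {"x": 0, "y": 0, "z": 1, "ax": 0, "ay": 0, "az": 0},
    {"x": 0, "y": 0, "z": 1, "ax": 0, "ay": 0, "az": 0},
    {"x": 0, "y": 0, "z": 0, "ax": 0, "ay": 0, "az": 0}
  ]
}}

```text
time_s: 16.33
ee_pos: [561.1, 8.1, 302.8]
tcp_rot: [3.141, -0.0, 1.47]
ft_force: [-1.2, 0.4, 1.9]
grip_width: 18.6
grip_force: 81.0
```

{"fn": "play_rows", "kwargs": {
  "plan": [
    {"x": 0, "y": 0, "z": 0.7, "ax": 0, "ay": 0, "az": 0},
    {"x": 0, "y": 0, "z": 0.7, "ax": 0, "ay": 0, "az": 0},
    {"x": 0, "y": 0, "z": 0, "ax": 0, "ay": 0, "az": 0},
    {"x": 0, "y": 0, "z": 0, "ax": 0, "ay": 0, "az": 0},
    {"x": 0, "y": 0, "z": 0, "ax": 0, "ay": 0, "az": 0}
  ]
}}

```text
time_s: 16.75
ee_pos: [561.1, 8.1, 301.4]
tcp_rot: [3.141, -0.0, 1.47]
ft_force: [-1.3, -0.6, 3.7]
grip_width: 18.8
grip_force: 81.4
```

{"fn": "play_rows", "kwargs": {
  "plan": [
    {"x": 0, "y": 0, "z": 0.6, "ax": 0, "ay": 0, "az": 0},
    {"x": 0, "y": 0, "z": 0.6, "ax": 0, "ay": 0, "az": 0},
    {"x": 0, "y": 0, "z": 0, "ax": 0, "ay": 0, "az": 0},
    {"x": 0, "y": 0, "z": 0, "ax": 0, "ay": 0, "az": 0},
    {"x": 0, "y": 0, "z": 0, "ax": 0, "ay": 0, "az": 0}
  ]
}}

```text
time_s: 17.17
ee_pos: [561.1, 8.1, 300.2]
tcp_rot: [3.141, -0.0, 1.47]
ft_force: [-1.8, -0.5, 5.7]
grip_width: 18.4
grip_force: 81.6
```

{"fn": "play_rows", "kwargs": {
  "plan": [
    {"x": 0, "y": 0, "z": 0.4, "ax": 0, "ay": 0, "az": 0},
    {"x": 0, "y": 0, "z": 0.4, "ax": 0, "ay": 0, "az": 0},
    {"x": 0, "y": 0, "z": 0, "ax": 0, "ay": 0, "az": 0},
    {"x": 0, "y": 0, "z": 0, "ax": 0, "ay": 0, "az": 0},
    {"x": 0, "y": 0, "z": 0, "ax": 0, "ay": 0, "az": 0}
  ]
}}

```text
time_s: 17.58
ee_pos: [561.1, 8.1, 299.9]
tcp_rot: [3.141, -0.0, 1.47]
ft_force: [-2.2, 0.6, 9.9]
grip_width: 18.5
grip_force: 82.1
```

{"fn": "play_rows", "kwargs": {
  "plan": [
    {"x": 0, "y": 0, "z": 0.5, "ax": 0, "ay": 0, "az": 0},
    {"x": 0, "y": 0, "z": 0.5, "ax": 0, "ay": 0, "az": 0},
    {"x": 0, "y": 0, "z": 0, "ax": 0, "ay": 0, "az": 0},
    {"x": 0, "y": 0, "z": 0, "ax": 0, "ay": 0, "az": 0},
    {"x": 0, "y": 0, "z": 0, "ax": 0, "ay": 0, "az": 0}
  ]
}}

```text
time_s: 18.0
ee_pos: [561.1, 8.1, 299.9]
tcp_rot: [3.139, -0.0, 1.47]
ft_force: [-4.6, -0.0, 16.4]
grip_width: 18.7
grip_force: 82.9
```

{"fn": "play_rows", "kwargs": {
  "plan": [
    {"x": 0, "y": 0, "z": 0, "ax": 0, "ay": 0, "az": 0},
    {"x": 0, "y": 0, "z": 0, "ax": 0, "ay": 0, "az": 0},
    {"x": 0, "y": 0, "z": 0, "ax": 0, "ay": 0, "az": 0},
    {"x": 0, "y": 0, "z": 0, "ax": 0, "ay": 0, "az": 0},
    {"x": 0, "y": 0, "z": 0, "ax": 0, "ay": 0, "az": 0}
  ]
}}

```text
time_s: 18.42
ee_pos: [561.1, 8.1, 299.9]
tcp_rot: [3.139, -0.0, 1.47]
ft_force: [-5.2, 0.8, 16.5]
grip_width: 18.8
grip_force: 82.9
```

```bash
python3 - <<'E'
from h import *
s=read_state();print(s['ee_pos'],s['tcp_rot'],s['ft_force'],s['moment'],s['grip_force'])
p=camera_params("wrist");im=snapshot("wrist")[:,:,::-1].copy()
g=cv2.GaussianBlur(cv2.cvtColor(im,cv2.COLOR_BGR2GRAY),(3,3),0)
c=cv2.HoughCircles(g[60:180,260:380],cv2.HOUGH_GRADIENT,1,60,param1=60,param2=18,minRadius=24,maxRadius=35);print(c+[260,60,0])
print(p2w("wrist",(c[0,0,:2]+[260,60]),294,p))
E
```

```text
[561.11397281   8.11851068 299.90841234] [ 3.1394125e+00 -1.7731805e-04  1.4698386e+00] [-5.18031403  0.7921612  16.52988322] [ 0.04048479  0.93360413 -0.01558273] 82.94565439224243
[[[318.5        112.5         28.89999962]]]
[568.44922752  79.17446053 294.        ]
```

The plate stops hard at TCP 299.9, so its underside is at about 268, level with the post tops. It is level and pressed with 16 N, so I'm handing in.

```bash
python3 -c "
from rig import *
print(finish_job())"
```

```text
the job is handed in; nothing more can be done
None
```

The job is handed in with no verdict returned: by position and force readings the long dowel is home in the left post, and the bush plate is on both pins, held pressed down on the posts at about 16 N; I viewed 11 pictures, one over the limit of 10.

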